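# Rest the stirring paddle in the jug's pouring lip

## Robot

A 7-joint arm with a two-finger parallel gripper is mounted at the origin on the work surface. World frame = base frame: x ahead of the robot, y to its left, z up, the work surface at z = 0. Lengths are in m, angles in degrees, forces in N, time in s.
With the tool pointing down it reaches from about 0.425 to 0.975 m from the base axis. Payload 16.7 kg.
Tool frame: the origin (TCP) lies at the very end of the fingers, on their centre line; the grasp point (between the pads) lies 19 mm behind it (r.grasp_offset is the distance from the TCP to the grasp point, in m); z points along the fingers, y is the direction in which the jaws open and shut (so a half turn about z gives the same grasp; the last joint's range is limited). The gripper opens to 85 mm and grips with 20 to 120 N. Pads are 22 mm wide; open, the fingers measure 114 mm over their backs; the gripper's body (76 mm by 85 mm) begins 54 mm behind the grasp point. The pads swing forward as they close: fully open they stand 13 mm farther back than shut.
Start: joints at [67.523, 24.414, 4.234, 92.017, -1.954, 63.644, -3.845], TCP at [0.162, -0.655, 0.231] pointing down, gripper open.
Joint ranges: [-163.25, 163.25], [-28.42, 122.38], [-70.27, 78.77], [12.13, 141.07], [-58.53, 238.53], [9.26, 117.41], [-156.51, 156.51]. Speed limits (degrees/s): [108.29, 108.29, 136.94, 136.94, 172.46, 172.46, 172.46].

## Interface

Orientations are given as [roll, pitch, yaw] about the fixed x, y, z axes, in that order (R = Rz(yaw) Ry(pitch) Rx(roll)).
In Python, from workcell import status, read_camera, hand_in, spotter, r gives the robot as it stands.
- The arm moves only by the tool arm_command, never from a script. Its argument "deltas" is a list of rows, each a list of 5 numbers: the shift along the tool's x, y, z in cm, then the turn about the tool's z in rad, then the finger opening in cm, from 0 to 8.54. In form: [[dx, dy, dz, spin, grip], ...]. A call has 1 to 8 rows; each row shifts and turns the commanded pose from where the row before left it, along the tool's axes as they then stand; what a row does not reach is not made up. A row lasts 1/10 s, in which the tool goes at most 50 mm and 8.59 degrees, less where a joint would pass 70% of its speed; a pose out of reach is approached as far as the arm can. A call with a gripper value outside its range is refused whole. The fingers move at their own pace and stop on an object; the grip force is fixed at half the most. Time passes only in rows, so rows that do not move let the fingers close. It gives the time, the measured TCP pose, the force and the opening at its end, in the units of the state.
- status.sense(): the state, without advancing time (a new reading comes with each control period).
- read_camera(name): name is "scene" or "top" or "wrist"; returns a dict with "frame" (384x512x3 uint8, red, green, blue), "range_z" (384x512 float32, m along the optical axis (not along the pixel's ray), 0 where there is no reading), "camera_matrix" (3x3 intrinsics, pixels), "R" (3x3) and "t" (3): a world point X has camera coordinates R X + t; the wrist camera has in their place "mount" (4x4, takes a point from camera to tool coordinates, whose origin is the TCP and whose axes are the flange's). Camera axes: x right, y down, z forward; pixel columns grow to the right and rows downward; lengths in m; the calibration is good to about 2 mm. A picture is of the moment at which its call begins: read the wrist's pose just before it.
- hand_in(): hands the job in, once; it reports no verdict.
Trained networks look in a picture, given as the dict that the camera call returned (one of the last four; its "shot" number tells which), for a name from the list of things; names that differ only in an ending like _2 or _b are one class to them, and where a whole thing is asked for, a point or a joint stands for the part that bears it (a point fixed in the world has none). Each returns a list of dicts, best first, with "confidence" (0 to 1); they miss things now and then, are a little off and sometimes report something else, mostly with a low value. They report only what shows in the picture. A call takes as long as a camera call. They do not tell look-alikes from the thing itself.
- spotter.look_for(picture, target): "rect" ([left, top, right, bottom] in pixels, round what is visible of it).
The state is a dict: "t": time; "joint_pos": joint angles; "dq": joint speeds; "joint_efforts": joint torques, N m; "tcp_pos": TCP position; "ee_rot": TCP orientation; "wrist_force": force on the tool from outside, world axes, zero at the start; "wrist_torque": the same for the moment, N m; "gripper_width": finger opening in m.
Only numpy, scipy, OpenCV 4.12 (cv2) and the standard library are available. Lean on these libraries where they do the work, as an engineer would, in place of code of your own. Each camera call takes 0.05 s, during which the arm holds its last target. There are 200 camera calls.

## Task

Take the long steel stirring paddle out of the utensil caddy and stand it in the measuring jug, blade down on the bottom, so that its handle leans in the jug's pouring lip, away from the jug's handle. Lower it in, do not drop it; leave the jug standing where it is and everything else undisturbed.

Things in the scene. Friction and masses are not known exactly. Their poses are not given: they have to be found in the camera images.
- stirrer_mid (a point): Steel stirring paddle, loose, about 85 g, 220 mm long, the longest tool in the caddy, its handle ending in a plain black cap. Point on its axis, half-way (110 mm) along. z runs from blade to handle end, x is across the blade's thickness, y its width. Blade: lowest 58 mm, 26 wide, 6 thick; above it a round handle 13 mm in diameter up to the end.
- stirrer_foot (a point): Foot of the paddle: middle of the blade's lower edge, on its axis; axes as stirrer_mid. At the start the paddle stands blade down on the floor of a caddy compartment, leaning about 15 degrees from vertical towards the caddy's +x, its upper 95 mm free above the caddy's edge.
- stirrer_neck (a point): Point on the stirring paddle's axis 150 mm from the foot, about where the handle crosses the jug's rim when it stands in the jug; axes as stirrer_mid.
- stirrer_end (a point): Handle end of the stirring paddle, on its axis 220 mm from the foot; axes as stirrer_mid.
- jug: Measuring jug, loose, about 220 g, white plastic, empty, open, 140 mm high, round: outer radius 37 mm at the bottom, 45 at the rim, wall 3, inner floor at z = 5 mm. Origin: centre of its underside, z up; +x points to the pouring lip. A loop handle, 12 mm thick, stands on the opposite side (-x), reaching 86 mm from the axis, below z = 130 mm.
- jug_lip (a point): Deepest point of the jug's pouring lip, on its inner surface at rim height (x = 55.5, z = 140 mm in the jug's frame); axes as the jug. The lip is a V-shaped spout in the top 40 mm of the wall, about 40 mm wide at the rim, bulging 14 mm beyond the round rim; a handle lying in it leans 15 to 30 degrees.
- caddy: Utensil caddy, fixed, grey, 50 (x) by 162 (y) by 120 mm high, open on top, walls 3 mm, inner floor at z = 3 mm. Origin: centre of its underside, z up. Three compartments along y, 44 by 50 mm inside, centred at y = -53, 0, 53 mm; paddle, brush and spoon stand in one each, in any order. Brush and spoon reach 153 mm above the table, the paddle 217 mm.
- brush_mid (a point): Scrub brush, loose, head up in the caddy, 154 mm long, white handle 13 mm; to be left alone. Point half-way along its axis, z along the axis.
- spoon_mid (a point): Serving spoon, loose, bowl up in the caddy, 153 mm long, steel; to be left alone. Point half-way along its axis, z along the axis.
- tumbler_mid (a point): Plain white tumbler without lip or handle, loose, 132 mm high, rim radius 43 mm, open, empty; to be left alone. Point on its axis 66 mm above its underside.
- jar_mid (a point): Glass seed jar with steel cap, loose, 120 mm high, radius 42 mm; to be left alone. Point on the axis 60 mm up.
- spray_mid (a point): White spray bottle with grey trigger head, loose, 209 mm high, radius 38 mm; to be left alone. Point on the axis 80 mm up.
- scoop_mid (a point): Aluminium seed scoop, loose, lying, 180 mm long, 60 mm wide, 35 mm high; to be left alone. Point at mid-length, 15 mm up.
Things that resemble listed ones, but are neither listed nor needed, are in the scene too. What is shaped like the part that bears stirrer_mid but blue is not meant.

How it is judged:
By the outcome, as a careful person would: the job done as asked, in the order asked, and still so for the second after the job is handed in, with the robot touching nothing.
It also fails if it takes over 45 s, if anything falls off the work surface, if the arm or the gripper's body presses on something with over 40 N, if the wrist force passes 120 N, or if a joint passes its speed limit or range.

## Working session

There is one attempt and no reset: what is moved stays moved. The work goes in short steps, Python scripts to look and compute and a tool call to move; the robot and the scene stay as the last step left them, time stands still between calls to the robot, and variables do not carry over. Pictures are saved under pics/ and viewed, on a budget of 10 in all, crops included, one or two more only if the job needs it, and the job is handed in when it is done.

Besides the shell and the picture viewer there is one more tool, called after "Emit:" as name([rows], argument=value, ...), one row to a line, values as JSON. arm_command: Moves the arm, as the interface text tells. Its arguments: {"type":"object","properties":{"deltas":{"type":"array","items":{"type":"array","items":{"type":"number"}}}},"required":["deltas"]}

```bash
mkdir -p pics; ls
cat > h.py <<'E'
import numpy as np, cv2
from scipy.spatial.transform import Rotation as Ro
from workcell import status, read_camera, hand_in, spotter, r
def cloud(p, pose=None):
    K=p["camera_matrix"]; z=p["range_z"]; v,u=np.mgrid[0:z.shape[0],0:z.shape[1]]
    c=np.stack([(u-K[0,2])*z/K[0,0],(v-K[1,2])*z/K[1,1],z],-1)
    if "mount" in p:
        c=c@p["mount"][:3,:3].T+p["mount"][:3,3]
        R=Ro.from_euler('xyz',pose["ee_rot"],degrees=True).as_matrix()
        w=c@R.T+np.array(pose["tcp_pos"])
    else: w=(c-p["t"])@p["R"]
    w[z==0]=np.nan
    return w
def save(p,n,s=1.5): cv2.imwrite(n,cv2.resize(p["frame"][...,::-1],None,fx=s,fy=s))
E
python3 - <<'E'
from h import *
print(status.sense()); 
for n in ["scene","top"]:
    p=read_camera(n); save(p,f"pics/{n}0.png"); np.savez(f"{n}0.npz",w=cloud(p),f=p["frame"])
    for t in ["stirrer_mid","jug","caddy","tumbler_mid","brush_mid","spoon_mid"]:
        print(n,t,[(np.round(d["rect"]).tolist(),round(d["confidence"],2)) for d in spotter.look_for(p,t)[:3]])
E
```

```text
pics
{'t': 0.0, 'joint_pos': array([67.52171518, 24.45146852,  4.23295785, 92.05326413, -1.9552477 ,
       63.64582074, -3.84269637]), 'dq': array([-0.06158043, -0.0377282 ,  0.05380515, -0.02550788, -0.02215716,
        0.0015456 ,  0.04827841]), 'joint_efforts': array([-4.49581876e-04, -9.49841881e+01,  3.76098856e+00, -4.63514686e+01,
        1.92187837e-02,  9.96195828e-03, -1.30986217e-05]), 'tcp_pos': array([ 0.16215318, -0.65478766,  0.23058242]), 'ee_rot': array([-1.79921846e+02,  5.26690301e-03,  1.39104418e+01]), 'wrist_force': array([0.63194588, 0.38795364, 0.96718825]), 'wrist_torque': array([ 0.01678095,  0.00101276, -0.0158125 ]), 'gripper_width': 0.08564235207462059}
scene stirrer_mid [([231.0, 234.0, 243.0, 272.0], 0.67), ([148.0, 217.0, 206.0, 239.0], 0.57)]
scene jug [([310.0, 163.0, 339.0, 209.0], 0.72)]
scene caddy [([204.0, 228.0, 246.0, 294.0], 0.77)]
scene tumbler_mid [([255.0, 195.0, 282.0, 237.0], 0.57)]
scene brush_mid [([310.0, 162.0, 340.0, 205.0], 0.65), ([218.0, 240.0, 231.0, 258.0], 0.57), ([229.0, 232.0, 246.0, 272.0], 0.34)]
scene spoon_mid [([215.0, 226.0, 224.0, 245.0], 0.55)]
top stirrer_mid [([288.0, 236.0, 360.0, 272.0], 0.89), ([336.0, 130.0, 343.0, 154.0], 0.53)]
top jug [([132.0, 123.0, 190.0, 162.0], 0.83)]
top caddy [([317.0, 134.0, 358.0, 202.0], 0.93)]
top tumbler_mid [([238.0, 147.0, 270.0, 183.0], 0.81)]
top brush_mid [([330.0, 154.0, 342.0, 175.0], 0.46)]
top spoon_mid []
```

View pics/scene0.png

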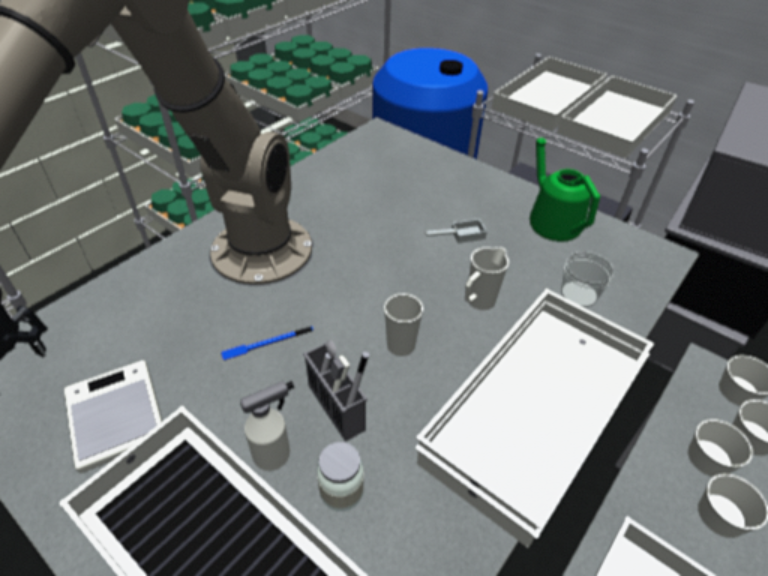

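View pics/top0.png

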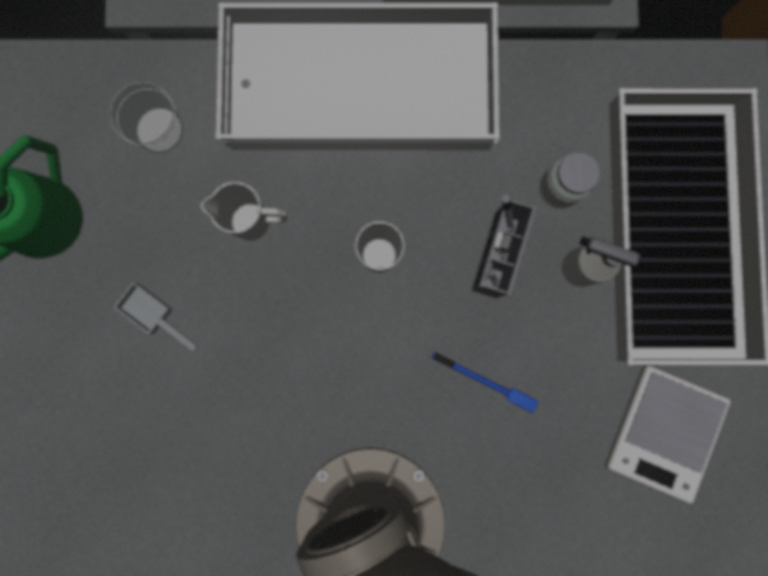

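The scene view shows the caddy at (335,390) with the black-capped paddle at (360,370). The jug is at (487,275), its handle on the near-left side, and the tumbler is at (403,322). In the top view the jug is at (238,208), lip at left (205,208) and handle at right. The caddy is at (507,248) with the paddle cap at (505,200). The blue look-alike lies on the table.

Run:
```python
from h import *
T=np.load("top0.npz"); S=np.load("scene0.npz")
wt=T["w"]; ws=S["w"]
# caddy
def box(w,l,t,r_,b,lo,hi):
    p=w[t:b,l:r_].reshape(-1,3); p=p[np.isfinite(p).all(1)]; return p[(p[:,2]>lo)&(p[:,2]<hi)]
print("caddy centre px",wt[165,338], "jug",wt[140,158])
c=box(wt,310,128,364,206,.11,.13); print("caddy top rect",cv2.minAreaRect(c[:,:2].astype(np.float32)*1000),len(c))
for nm,w,b in (("top",wt,(310,120,364,206)),("scene",ws,(195,215,255,300))):
    p=box(w,*b,.158,.235); print(nm,len(p)); print(np.round(p[np.argsort(p[:,2])][::max(1,len(p)//25)]*1000).tolist())
j=box(wt,125,115,200,170,.132,.15); print("jug rim",len(j)); 
(cx,cy),rr=cv2.minEnclosingCircle(j[:,:2].astype(np.float32)*1000); print(cx,cy,rr)
print(np.round(j*1000).astype(int).tolist())
```

```text
caddy centre px [ 0.50125298 -0.23441813  0.15245474] jug [0.59615069 0.26185449 0.00729085]
caddy top rect ((509.51251220703125, -243.662353515625), (56.104740142822266, 165.92044067382812), 72.5059585571289) 360
top 61
[[526.0, -223.0, 159.0], [562.0, -236.0, 162.0], [561.0, -233.0, 165.0], [563.0, -234.0, 170.0], [562.0, -228.0, 174.0], [564.0, -225.0, 177.0], [563.0, -227.0, 182.0], [562.0, -229.0, 184.0], [564.0, -230.0, 188.0], [564.0, -228.0, 189.0], [568.0, -232.0, 194.0], [565.0, -221.0, 196.0], [564.0, -228.0, 198.0], [569.0, -231.0, 199.0], [565.0, -219.0, 205.0], [570.0, -229.0, 206.0], [565.0, -221.0, 208.0], [571.0, -215.0, 212.0], [566.0, -225.0, 213.0], [566.0, -220.0, 214.0], [571.0, -225.0, 215.0], [575.0, -222.0, 216.0], [568.0, -219.0, 216.0], [570.0, -219.0, 217.0], [568.0, -222.0, 217.0], [570.0, -217.0, 217.0], [575.0, -224.0, 217.0], [572.0, -219.0, 218.0], [567.0, -214.0, 218.0], [567.0, -216.0, 219.0], [572.0, -224.0, 220.0]]
scene 83
[[562.0, -238.0, 160.0], [566.0, -241.0, 161.0], [572.0, -240.0, 165.0], [568.0, -240.0, 167.0], [566.0, -237.0, 171.0], [570
[... 3400 characters left out ...]
9], [544, 202, 143], [542, 268, 140], [542, 265, 142], [543, 264, 135], [542, 208, 143], [542, 205, 141], [539, 263, 141], [539, 260, 140], [539, 213, 141], [540, 211, 139], [540, 208, 140], [541, 207, 134], [537, 260, 142], [538, 259, 136], [536, 215, 144], [536, 213, 143], [538, 212, 136], [534, 255, 141], [535, 253, 138], [534, 250, 140], [534, 223, 143], [534, 221, 142], [535, 219, 138], [534, 215, 142], [531, 250, 141], [531, 247, 141], [531, 244, 143], [532, 242, 140], [532, 240, 138], [532, 237, 138], [531, 233, 143], [531, 231, 141], [532, 229, 138], [532, 226, 140], [532, 224, 140], [532, 222, 137], [530, 243, 135], [529, 240, 137], [529, 237, 137], [530, 235, 136], [530, 233, 135]]
```

Emit:
arm_command([
  [0, 0, -1.5, -0.14, 8.5],
  [0, 0, -1.5, -0.14, 8.5],
  [0, 0, -1.5, -0.14, 8.5],
  [0, 0, -1.5, -0.14, 8.5],
  [0, 0, -1.5, -0.14, 8.5],
  [0, 0, -1.5, -0.14, 8.5],
  [0, 0, -1.0, -0.14, 8.5],
  [0, 0, 0, -0.043, 8.5],
])

```text
t: 1.5
tcp_pos: [0.1623, -0.6557, 0.3331]
ee_rot: [179.9, 0.1, 72.8]
wrist_force: [0.3, 0.7, -0.3]
gripper_width: 0.0851
```

Emit:
arm_command([
  [3.0, 1.5, 0, 0, 8.5],
  [4, 2, 0, 0, 8.5],
  [4, 2, 0, 0, 8.5],
  [4, 2, 0, 0, 8.5],
  [4, 2, 0, 0, 8.5],
  [4, 2, 0, 0, 8.5],
  [4, 2, 0, 0, 8.5],
  [4, 2, 0, 0, 8.5],
])

```text
t: 2.3
tcp_pos: [0.4042, -0.4046, 0.3316]
ee_rot: [180.0, 0.0, 72.5]
wrist_force: [1.0, -0.4, 0.0]
gripper_width: 0.0854
```

Emit:
arm_command([
  [4, 2, 0, 0, 8.5],
  [4, 2, 0, 0, 8.5],
  [4, 2, 0, 0, 8.5],
  [3, 2, 0, 0, 8.5],
  [2, 1, 0, 0, 8.5],
  [0, 0, 0, 0, 8.5],
])

```text
t: 2.9
tcp_pos: [0.5423, -0.2676, 0.3312]
ee_rot: [180.0, -0.1, 72.8]
wrist_force: [-0.6, 0.9, 1.1]
gripper_width: 0.0852
```

```bash
cat > m.py <<'E'
from h import *
s=status.sense(); p=read_camera("wrist"); w=cloud(p,s); save(p,"pics/wrist1.png"); np.savez("w1.npz",w=w,f=p["frame"])
print(s["tcp_pos"],s["ee_rot"]); print([(d["rect"],d["confidence"]) for d in spotter.look_for(p,"stirrer_mid")[:2]])
q=w.reshape(-1,3); q=q[np.isfinite(q).all(1)]
m=(abs(q[:,0]-.566)<.04)&(abs(q[:,1]+.228)<.04)
for lo in range(150,230,8):
    a=q[m&(q[:,2]*1000>lo)&(q[:,2]*1000<lo+8)]*1000
    if len(a): print(lo,len(a),a.mean(0).round(1),a.min(0).round(),a.max(0).round())
c=q[(q[:,2]>.112)&(q[:,2]<.125)]*1000
print(cv2.minAreaRect(c[:,:2].astype(np.float32)),len(c))
E
python3 m.py
```

```text
[ 0.54229423 -0.26757734  0.33118902] [ 1.79988353e+02 -8.38589145e-02  7.27998644e+01]
[([256.6, 112.7, 283.7, 151.8], 0.69)]
150 62 [ 535.4 -227.   152.2] [ 526. -243.  150.] [ 571. -219.  158.]
158 19 [ 565.4 -238.3  162.3] [ 562. -241.  159.] [ 572. -232.  166.]
166 16 [ 566.  -236.7  170.2] [ 563. -239.  166.] [ 571. -231.  174.]
174 19 [ 566.9 -234.   178.6] [ 563. -237.  175.] [ 574. -228.  181.]
182 20 [ 568.  -232.5  186.5] [ 564. -235.  182.] [ 575. -227.  190.]
190 24 [ 568.3 -230.1  194.2] [ 564. -233.  190.] [ 576. -224.  197.]
198 27 [ 568.6 -228.2  202.1] [ 565. -231.  199.] [ 576. -222.  206.]
206 28 [ 569.4 -226.   210.4] [ 566. -229.  206.] [ 577. -221.  214.]
214 247 [ 572.8 -220.   217. ] [ 566. -227.  214.] [ 579. -214.  220.]
((549.5771484375, -301.25115966796875), (232.7091827392578, 248.95355224609375), 9.133954048156738) 5816
```

View pics/wrist1.png

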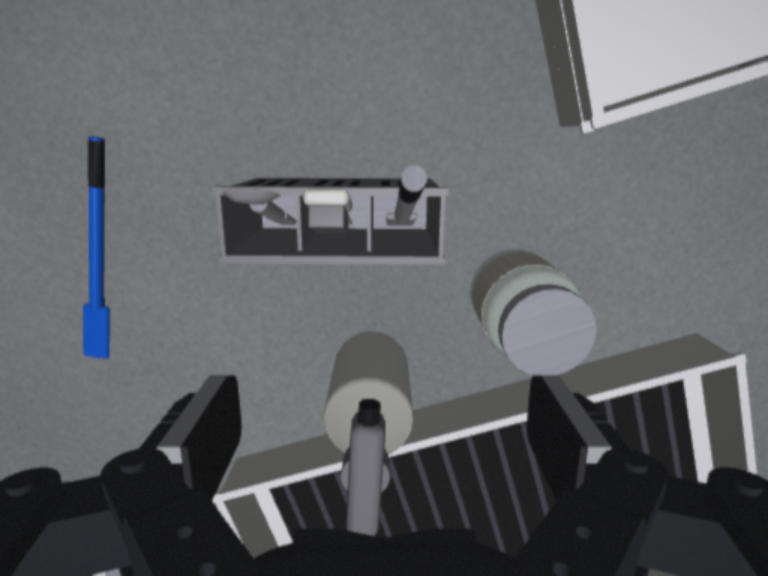

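The paddle is the right-hand tool in the caddy (cap at (413,180)) and leans straight up-image, along tool x. Its axis at z=188 mm is about (570,-227.5) mm. The spoon and brush sit beside it at 153 mm, below the planned finger height.

Emit:
arm_command([
  [2, 0.7, 0, 0, 6],
  [2.66, 0.76, 0, 0, 6],
  [0, 0, 2, 0, 6],
  [0, 0, 3, 0, 6],
  [0, 0, 3, 0, 6],
  [0, 0, 2, 0, 6],
  [0, 0, 0, 0, 6],
])

```text
t: 3.7
tcp_pos: [0.5659, -0.2319, 0.2288]
ee_rot: [-179.8, 0.0, 72.4]
wrist_force: [-0.4, -0.0, -0.1]
gripper_width: 0.0599
```

```bash
sed -i 's/wrist1/wrist2/;s/w1.npz/w2.npz/' m.py; python3 m.py
```

```text
[ 0.56592436 -0.2319082   0.22880611] [-1.79757460e+02  1.15079048e-02  7.24187963e+01]
[([0.0, 129.6, 29.8, 304.3], 0.86), ([247.3, 197.3, 275.8, 232.2], 0.67)]
150 115 [ 532. -224.  152.] [ 526. -234.  150.] [ 573. -218.  158.]
158 6 [ 570.1 -228.6  161.4] [ 565. -230.  158.] [ 574. -227.  165.]
166 9 [ 569.2 -225.6  170.4] [ 566. -227.  166.] [ 572. -224.  174.]
174 11 [ 572.5 -224.9  177.6] [ 565. -228.  174.] [ 576. -222.  182.]
182 13 [ 570.7 -221.7  185.4] [ 566. -224.  182.] [ 575. -220.  190.]
190 18 [ 573.  -220.   194.6] [ 567. -223.  192.] [ 578. -218.  197.]
198 18 [ 572.4 -217.5  202. ] [ 567. -221.  198.] [ 577. -216.  206.]
206 29 [ 574.2 -215.6  211.4] [ 568. -219.  206.] [ 579. -214.  214.]
214 523 [ 573.1 -219.6  217. ] [ 567. -226.  214.] [ 580. -213.  219.]
((547.3573608398438, -315.9825134277344), (171.63909912109375, 281.75445556640625), 72.24041748046875) 6091
```

Emit:
arm_command([
  [0.6, 0.3, 0, 0, 6],
  [0, 0, 2, 0, 6],
  [0, 0, 2, 0, 6],
  [0, 0, 1.5, 0, 6],
  [0, 0, 0.5, 0, 6],
  [0, 0, 0, 0, 6],
])

```text
t: 4.4
tcp_pos: [0.5728, -0.2259, 0.1713]
ee_rot: [-180.0, -0.0, 72.5]
wrist_force: [0.4, -0.5, 0.9]
gripper_width: 0.06
```

Emit:
arm_command([
  [0, 0, 0, 0, 3],
  [0, 0, 0, 0, 1.6],
  [0, 0, 0, 0, 1.0],
  [0, 0, 0, 0, 1.0],
  [0, 0, 0, 0, 1.0],
  [0, 0, 0, 0, 1.0],
  [0, 0, 0, 0, 1.0],
  [0, 0, 0, 0, 1.0],
])

```text
t: 5.2
tcp_pos: [0.573, -0.2259, 0.1718]
ee_rot: [180.0, -0.0, 72.5]
wrist_force: [-1.0, 0.8, 6.4]
gripper_width: 0.0111
```

Emit:
arm_command([
  [0, 0, 0, 0, 0.4],
  [0, 0, 0, 0, 0.4],
  [0, 0, 0, 0, 0.4],
  [0, 0, 0, 0, 0.4],
])

```text
t: 5.6
tcp_pos: [0.573, -0.2259, 0.1718]
ee_rot: [180.0, -0.0, 72.5]
wrist_force: [-0.7, 1.6, 6.8]
gripper_width: 0.0115
```

Run:
```python
from h import *
p=read_camera("scene"); save(p,"pics/scene3.png"); c=p["frame"][200:310,170:290,::-1]; cv2.imwrite("pics/c3.png",cv2.resize(c,None,fx=5,fy=5,interpolation=2))
```

```text
(no output)
```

View pics/c3.png

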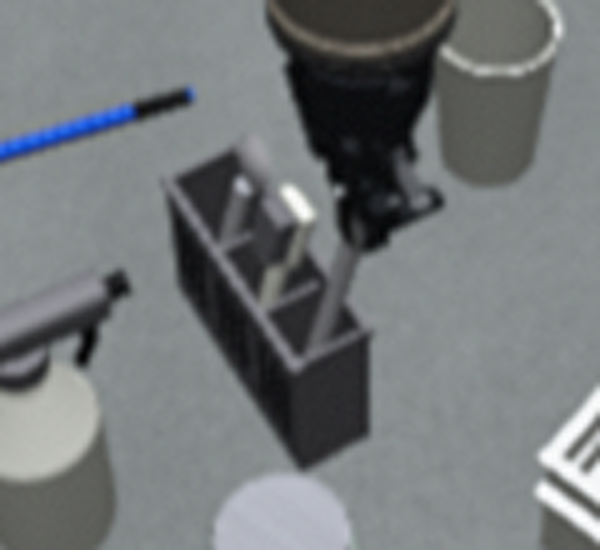

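The fingers have closed on the paddle just below its cap, and it still leans in its compartment. I'll lift straight up.

Emit:
arm_command([
  [0, 0, -1, 0, 0.4],
  [0, 0, -1.5, 0, 0.4],
  [0, 0, -2, 0, 0.4],
  [0, 0, -2, 0, 0.4],
  [0, 0, -2, 0, 0.4],
  [0, 0, -2, 0, 0.4],
  [0, 0, -2, 0, 0.4],
  [0, 0, -2, 0, 0.4],
])

```text
t: 6.45
tcp_pos: [0.5727, -0.226, 0.3186]
ee_rot: [179.9, 0.0, 72.5]
wrist_force: [-0.6, -0.7, -0.6]
gripper_width: 0.0114
```

Emit:
arm_command([
  [0, 0, -2, 0, 0.4],
  [0, 0, -1.5, 0, 0.4],
  [0, 0, -1, 0, 0.4],
  [0, 0, 0, 0, 0.4],
])

```text
t: 6.85
tcp_pos: [0.5731, -0.2261, 0.3629]
ee_rot: [179.9, 0.0, 72.5]
wrist_force: [-0.5, 0.4, -0.6]
gripper_width: 0.0116
```

Run:
```python
from h import *
s=status.sense(); print(s["tcp_pos"],s["gripper_width"],s["wrist_force"])
for n in ("scene","top"):
    p=read_camera(n); w=cloud(p); np.savez(n+"4.npz",w=w)
    if n=="scene": cv2.imwrite("pics/c4.png",cv2.resize(p["frame"][150:310,170:350,::-1],None,fx=4,fy=4,interpolation=2))
    q=w.reshape(-1,3)*1000; q=q[np.isfinite(q).all(1)]; t=s["tcp_pos"]*1000
    m=(np.hypot(q[:,0]-t[0]+12,q[:,1]-t[1]+40)<55)
    for lo in range(155,345,12):
        a=q[m&(q[:,2]>lo)&(q[:,2]<lo+12)]
        if len(a): print(n,lo,len(a),a.mean(0).round(1),a.min(0).round(),a.max(0).round())
```

```text
[ 0.57306689 -0.22609504  0.36285292] 0.011594890432673097 [-0.53321024  0.35801021 -0.60194197]
scene 191 13 [ 559.1 -278.4  199. ] [ 548. -282.  195.] [ 568. -275.  203.]
scene 203 25 [ 558.4 -275.4  208.8] [ 546. -280.  203.] [ 570. -271.  215.]
scene 215 22 [ 559.8 -272.4  221.2] [ 546. -276.  215.] [ 571. -266.  227.]
scene 227 24 [ 561.7 -269.8  232.8] [ 548. -274.  227.] [ 571. -265.  238.]
scene 239 26 [ 561.8 -266.1  244.9] [ 549. -271.  239.] [ 573. -258.  250.]
scene 251 16 [ 563.9 -264.1  256.5] [ 557. -267.  251.] [ 568. -258.  262.]
scene 263 18 [ 564.3 -261.7  268. ] [ 557. -267.  263.] [ 569. -254.  273.]
scene 275 19 [ 565.2 -258.4  280.4] [ 556. -262.  275.] [ 570. -252.  287.]
scene 287 19 [ 565.6 -254.7  292.6] [ 558. -259.  287.] [ 570. -248.  299.]
scene 299 17 [ 567.8 -251.1  304.6] [ 561. -256.  299.] [ 571. -245.  311.]
scene 311 18 [ 568.2 -248.8  316.6] [ 560. -252.  311.] [ 573. -243.  322.]
scene 323 19 [ 569.7 -245.9  328.6] [ 562. -249.  323.] [ 575. -241.  335.]
scene 335 21 [ 570.3 -242.6  340.5] [ 562. -247.  335.] [ 576. -236.  346.]
top 155 3 [ 519.8 -238.3  155.6] [ 516. -239.  155.] [ 522. -237.  156.]
top 191 4 [ 552.1 -274.3  200.2] [ 543. -280.  197.] [ 565. -269.  203.]
top 203 6 [ 548.1 -269.8  210.8] [ 544. -274.  205.] [ 556. -266.  214.]
top 215 4 [ 549.8 -267.7  220.6] [ 546. -272.  217.] [ 558. -262.  227.]
top 227 6 [ 549.9 -264.8  231.9] [ 546. -270.  228.] [ 558. -260.  236.]
top 239 11 [ 551.4 -258.8  246.3] [ 547. -262.  239.] [ 556. -255.  251.]
top 251 2 [ 555.  -257.1  253. ] [ 555. -258.  252.] [ 555. -256.  254.]
```

View pics/c4.png

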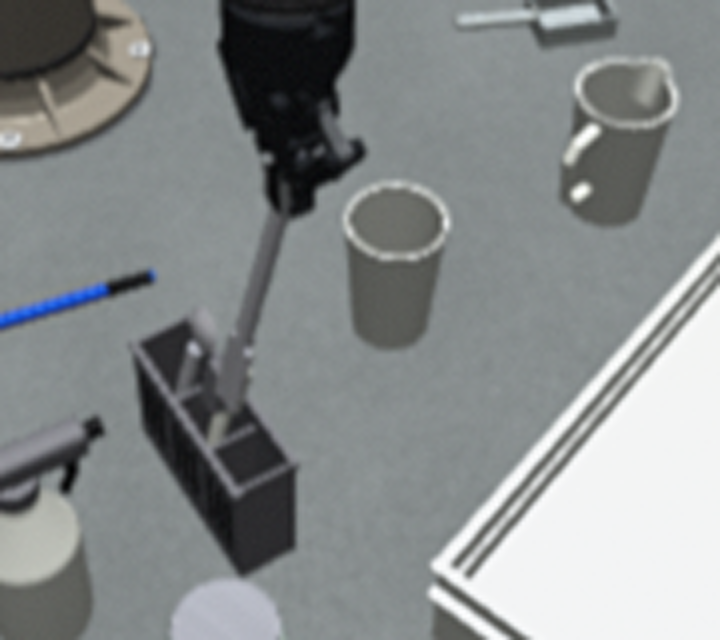

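The paddle is out of the caddy and securely held at the same lean of about 15°. Its foot is at about z=0.196, and the brush and spoon remain in place. Next I turn toward the jug's lip and traverse at this height, above the tumbler.

Emit:
arm_command([
  [1.5, 0, 0, -0.12, 0.4],
  [3, 0, 0, -0.116, 0.4],
  [4, 0, 0, 0, 0.4],
  [4, 0, 0, 0, 0.4],
  [4, 0, 0, 0, 0.4],
  [4, 0, 0, 0, 0.4],
  [4, 0, 0, 0, 0.4],
  [3, 0, 0, 0, 0.4],
])

```text
t: 7.75
tcp_pos: [0.598, 0.0499, 0.3604]
ee_rot: [-179.9, -0.0, 86.2]
wrist_force: [0.7, -0.3, 0.4]
gripper_width: 0.0116
```

Emit:
arm_command([
  [2, 0, 0, 0, 0.4],
  [1, 0, 0, 0, 0.4],
  [0, 0, 0, 0, 0.4],
  [0, 0, 0, 0, 0.4],
])

```text
t: 8.15
tcp_pos: [0.6007, 0.0758, 0.3608]
ee_rot: [-180.0, 0.0, 86.0]
wrist_force: [0.1, -0.9, -1.6]
gripper_width: 0.0115
```

```bash
cat > jug.py <<'E'
from h import *
from scipy.optimize import least_squares
def fit(w,l):
    q=w.reshape(-1,3)*1000; q=q[np.isfinite(q).all(1)]
    q=q[(q[:,2]>136)&(q[:,2]<144)&(np.hypot(q[:,0]-574.5,q[:,1]-237)<66)]
    d=np.hypot(q[:,0]-574.5,q[:,1]-237); a=np.degrees(np.arctan2(q[:,1]-237,q[:,0]-574.5))
    c=q[(abs(a-88)>32)&(d>38)&(d<50)]
    f=least_squares(lambda v:np.hypot(c[:,0]-v[0],c[:,1]-v[1])-v[2],[574,237,43],loss='soft_l1')
    L=q[(d>50)]; 
    top=L[abs(a[d>50]-88)<35]; dv=top[:,:2]-f.x[:2]; tip=top[np.hypot(*dv.T)>np.hypot(*dv.T).max()-4]
    v=tip[:,:2].mean(0)-f.x[:2]; print(l,"circle",f.x.round(1),len(c),"tip",tip.mean(0).round(1),"yaw",np.degrees(np.arctan2(v[1],v[0])).round(1))
    h=w.reshape(-1,3)*1000; h=h[np.isfinite(h).all(1)]; h=h[(h[:,2]>60)&(h[:,2]<132)]; e=h[:,:2]-f.x[:2]; k=(np.hypot(*e.T)>52)&(np.hypot(*e.T)<90)&(e[:,1]<-30)&(abs(e[:,0])<35)
    if k.any(): m=e[k].mean(0); print(" handle dir yaw",np.degrees(np.arctan2(-m[1],-m[0])).round(1),k.sum(),e[k].min(0).round(),e[k].max(0).round())
for n in ("top0","scene0","top4","scene4"): fit(np.load(n+".npz")["w"],n)
s=status.sense(); p=read_camera("wrist"); save(p,"pics/wrist5.png"); w=cloud(p,s); np.savez("w5.npz",w=w); print(s["tcp_pos"],s["ee_rot"],s["gripper_width"]); fit(w,"wrist")
E
python3 jug.py
```

```text
top0 circle [573.9 236.3  43.4] 118 tip [578.2 292.9 140.9] yaw 85.6
 handle dir yaw 85.2 72 [-11. -84.] [  1. -52.]
scene0 circle [573.8 234.3  43.8] 55 tip [573.3 294.2 136.9] yaw 90.5
 handle dir yaw 87.1 64 [-11. -86.] [  1. -52.]
top4 circle [573.7 236.3  43.2] 114 tip [578.2 292.9 140.8] yaw 85.5
 handle dir yaw 85.3 72 [-11. -84.] [  1. -52.]
scene4 circle [573.7 234.7  44. ] 51 tip [573.3 294.4 136.8] yaw 90.4
 handle dir yaw 87.3 64 [-11. -85.] [  2. -54.]
[0.60067059 0.07583407 0.36081657] [-1.79956423e+02  2.91344859e-02  8.59830793e+01] 0.011514690687070022Traceback (most recent call last):
  File "jug.py", line 15, in <module>
    s=status.sense(); p=read_camera("wrist"); save(p,"pics/wrist5.png"); w=cloud(p,s); np.savez("w5.npz",w=w); print(s["tcp_pos"],s["ee_rot"],s["gripper_width"]); fit(w,"wrist")
                                                                                                                                                                   ~~~^^^^^^^^^^^
  File "jug.py", line 10, in fit
    top=L[abs(a[d>50]-88)<35]; dv=top[:,:2]-f.x[:2]; tip=top[np.hypot(*dv.T)>np.hypot(*dv.T).max()-4]
                                                                             ~~~~~~~~~~~~~~~~~~~^^
    return umr_maximum(a, axis, None, out, keepdims, initial, where)
ValueError: zero-size array to reduction operation maximum which has no identity
```

View pics/wrist5.png

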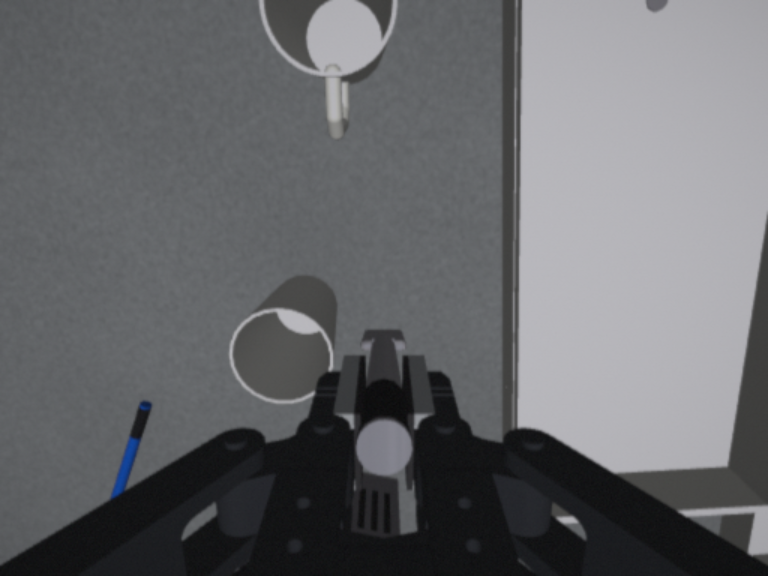

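The wrist view shows the jug's handle pointing at the robot, at (335,100), with the lip on the far side. The paddle is centred between the fingers, its blade square to tool y. I'll advance a little to see the whole jug and refine.

Emit:
arm_command([
  [2, -1.2, 0, 0, 0.4],
  [3, -1.6, 0, 0, 0.4],
  [2, -1, 0, 0, 0.4],
  [0.5, 0, 0, 0, 0.4],
  [0, 0, 0, 0, 0.4],
  [0, 0, 0, 0, 0.4],
])

```text
t: 8.8
tcp_pos: [0.5686, 0.1528, 0.3612]
ee_rot: [180.0, 0.0, 85.9]
wrist_force: [0.3, -0.5, -1.1]
gripper_width: 0.0113
```

```bash
sed -i 's/wrist5/wrist6/;s/w5.npz/w6.npz/;s/^for n in.*$//' jug.py; python3 jug.py
python3 - <<'E'
from h import *
s=status.sense(); w=np.load("w6.npz")["w"]
R=Ro.from_euler('xyz',s["ee_rot"],degrees=True).as_matrix()
q=w.reshape(-1,3); q=q[np.isfinite(q).all(1)]; l=(q-s["tcp_pos"])@R*1000
m=(abs(l[:,1])<25)&(l[:,0]<10)&(l[:,0]>-70)
for z in range(-60,185,15):
    a=l[m&(l[:,2]>z)&(l[:,2]<z+15)]
    if len(a): print(z,len(a),a.mean(0).round(1),a.min(0).round(),a.max(0).round())
E
```

```text
[0.56856324 0.15282604 0.36119468] [1.79999808e+02 2.67622914e-02 8.59248388e+01] 0.011332933317486745
wrist circle [575.2 236.7  43.1] 822 tip [578.7 292.6 140.9] yaw 86.4
 handle dir yaw 86.2 257 [-11. -85.] [  2. -52.]
-60 1480 [  3.1   0.5 -48.9] [-13. -25. -58.] [ 10.  25. -45.]
-45 1307 [  4.6  -0.1 -40.1] [-12. -25. -45.] [ 10.  25. -30.]
-30 866 [  6.7  -0.3 -22.8] [  2. -19. -30.] [ 10.  19. -15.]
-15 412 [ 4.7  0.1 -9.6] [ -2. -20. -15.] [10. 19. -0.]
0 140 [-2.5 -0.2  7.2] [-8. -6.  0.] [ 1.  6. 15.]
15 110 [-6.6 -0.4 22. ] [-12.  -7.  15.] [-4.  6. 30.]
30 88 [-10.8  -0.4  37. ] [-16.  -7.  30.] [-8.  6. 45.]
45 72 [-15.   -0.3  52.4] [-19.  -6.  45.] [-12.   6.  60.]
60 56 [-19.3  -0.4  67.7] [-24.  -7.  60.] [-16.   6.  74.]
75 44 [-23.2  -0.6  82.7] [-27.  -7.  76.] [-20.   5.  90.]
90 39 [-27.5  -0.7  97.6] [-32.  -7.  90.] [-25.   6. 105.]
105 140 [-35.3  -0.5 112.3] [-40. -13. 105.] [-28.  12. 118.]
120 33 [-37.3  -0.9 126.1] [-40. -13. 120.] [-35.  12. 133.]
135 41 [-42.3  -0.6 142.5] [-44. -13. 136.] [-40.  12. 148.]
150 48 [-46.1  -0.6 156.8] [-48. -12. 151.] [-44.  11. 163.]
```

Jug centre is (575.2, 236.7) mm with yaw 86.3°, and the paddle foot is at tool (-52, -0.6, 166) mm. I'll move over the jug with the foot at jug x ≈ -4 mm.

Emit:
arm_command([
  [2, 0.1, 0, -0.007, 0.4],
  [3.2, 0, 0, 0, 0.4],
  [3.5, 0, 0, 0, 0.4],
  [2.5, 0, 0, 0, 0.4],
  [1.5, 0, 0, 0, 0.4],
  [0.5, 0, 0, 0, 0.4],
  [0, 0, 0, 0, 0.4],
  [0, 0, 0, 0, 0.4],
])

```text
t: 9.65
tcp_pos: [0.5778, 0.2847, 0.3614]
ee_rot: [180.0, 0.0, 86.4]
wrist_force: [0.5, -0.6, 0.2]
gripper_width: 0.0116
```

Emit:
arm_command([
  [0, 0.1, 1, 0, 0.4],
  [0, 0, 2, 0, 0.4],
  [0, 0, 2, 0, 0.4],
  [0, 0, 2, 0, 0.4],
  [0, 0, 2, 0, 0.4],
  [0, 0, 1, 0, 0.4],
  [0, 0, 0, 0, 0.4],
])

```text
t: 10.35
tcp_pos: [0.5779, 0.2851, 0.2598]
ee_rot: [-179.9, 0.1, 86.4]
wrist_force: [-1.2, 0.0, -0.6]
gripper_width: 0.0115
```

Run:
```python
from h import *
p=read_camera("scene"); a=cv2.resize(p["frame"][90:220,270:370,::-1],None,fx=4,fy=4,interpolation=2)
p=read_camera("top"); b=cv2.resize(p["frame"][90:220,100:200,::-1],None,fx=4,fy=4,interpolation=2)
cv2.imwrite("pics/c7.png",np.hstack([a,b]))
```

```text
(no output)
```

View pics/c7.png

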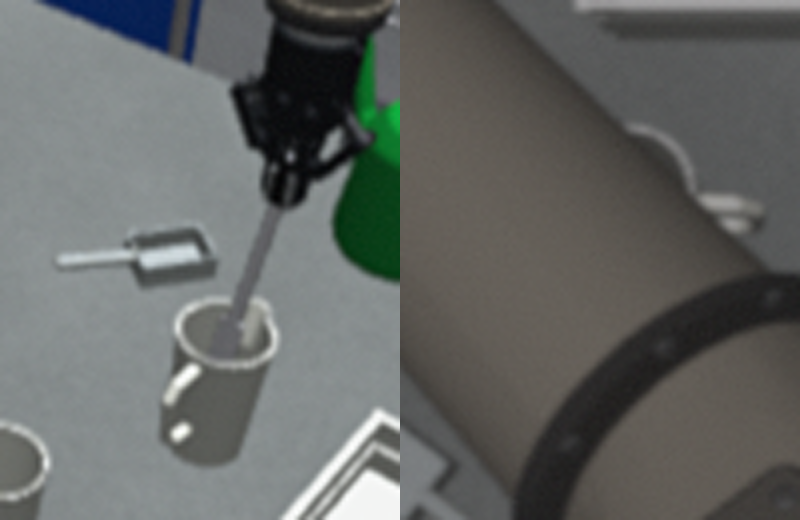

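The blade is entering the jug mouth without contact at (235,335), leaning toward the lip. I'll keep lowering.

Emit:
arm_command([
  [0, 0, 1, 0, 0.4],
  [0, 0, 1.5, 0, 0.4],
  [0, 0, 1.5, 0, 0.4],
  [0, 0, 1.5, 0, 0.4],
  [0, 0, 1.5, 0, 0.4],
  [0, 0, 1, 0, 0.4],
  [0, 0, 0.2, 0, 0.4],
  [0, 0, 0, 0, 0.4],
])

```text
t: 11.25
tcp_pos: [0.5782, 0.2863, 0.1791]
ee_rot: [-180.0, -0.0, 86.5]
wrist_force: [-0.2, -0.7, 0.0]
gripper_width: 0.0112
```

Emit:
arm_command([
  [0, 0, 0.1, 0, 0.4],
  [0, 0, 0.1, 0, 0.4],
  [0, 0, 0, 0, 0.4],
])

```text
t: 11.55
tcp_pos: [0.5784, 0.2863, 0.1777]
ee_rot: [180.0, -0.0, 86.4]
wrist_force: [-0.1, 1.4, -1.8]
gripper_width: 0.0115
```

Emit:
arm_command([
  [0, 0, 0.2, 0, 0.4],
  [0, 0, 0.1, 0, 0.4],
  [0, 0, 0.0, 0, 0.4],
])

```text
t: 11.85
tcp_pos: [0.5782, 0.2862, 0.1742]
ee_rot: [-180.0, -0.0, 86.4]
wrist_force: [-0.6, 0.0, 0.6]
gripper_width: 0.0114
```

Emit:
arm_command([
  [0, 0, 0.1, 0, 0.4],
  [0, 0, 0.0, 0, 0.4],
])

```text
t: 12.05
tcp_pos: [0.5784, 0.2867, 0.1738]
ee_rot: [180.0, -0.0, 86.5]
wrist_force: [-0.4, 0.8, 4.5]
gripper_width: 0.0115
```

Emit:
arm_command([
  [0, 0, 0.05, 0, 0.4],
  [0, 0, 0.0, 0, 0.4],
])

```text
t: 12.25
tcp_pos: [0.5785, 0.2869, 0.1737]
ee_rot: [179.9, -0.1, 86.5]
wrist_force: [-1.5, 0.5, 8.8]
gripper_width: 0.0117
```

Force builds up without further motion, so the foot is on the jug floor at under 10 N. I'll release gradually.

Emit:
arm_command([
  [0, 0, -0.05, 0, 1.1],
  [0, 0, 0, 0, 1.15],
  [0, 0, 0, 0, 1.2],
  [0, 0, 0, 0, 1.25],
  [0, 0, 0, 0, 1.3],
  [0, 0, 0, 0, 1.35],
  [0, 0, 0, 0, 1.4],
  [0, 0, 0, 0, 1.5],
])

```text
t: 13.05
tcp_pos: [0.5782, 0.286, 0.1731]
ee_rot: [-180.0, 0.0, 86.4]
wrist_force: [0.9, 0.4, -0.3]
gripper_width: 0.0151
```

Emit:
arm_command([
  [0, 0, 0, 0, 1.7],
  [0, 0, 0, 0, 2.0],
  [0, 0, 0, 0, 2.5],
  [0, 0, 0, 0, 3.2],
  [0, 0, 0, 0, 4],
  [0, 0, 0, 0, 4],
  [0, 0, 0, 0, 4],
  [0, 0, 0, 0, 4],
])

```text
t: 13.85
tcp_pos: [0.5783, 0.2862, 0.1734]
ee_rot: [180.0, -0.0, 86.4]
wrist_force: [1.0, -0.4, 0.7]
gripper_width: 0.0401
```

```bash
cat > st.py <<'E'
from h import *
s=status.sense(); w=cloud(read_camera("wrist"),s); R=Ro.from_euler('xyz',s["ee_rot"],degrees=True).as_matrix()
print(s["t"],s["tcp_pos"],s["gripper_width"],s["wrist_force"])
q=w.reshape(-1,3); q=q[np.isfinite(q).all(1)]
C=np.array([575.2,236.7]); a=np.radians(86.3); e=np.array([[np.cos(a),np.sin(a)],[-np.sin(a),np.cos(a)]])
j=np.c_[(q[:,:2]*1000-C)@e.T,q[:,2]*1000]
for z in range(145,225,10):
    k=j[(abs(j[:,1])<11)&(j[:,0]>15)&(j[:,0]<95)&(j[:,2]>z)&(j[:,2]<z+10)]
    if len(k): print(z,len(k),k.mean(0).round(1),k.min(0).round(),k.max(0).round())
E
python3 st.py
```

```text
13.85 [0.57825913 0.28617044 0.17336064] 0.04008877239741682 [ 0.98734983 -0.3571247   0.72431155]
205 1089 [ 76.7   1.5 210.8] [ 70.  -5. 206.] [ 83.   8. 214.]
```

The handle end is at jug x=77, y=1.5, z=211 mm. That is a lean of about 21.5°, resting in the lip with the foot still near where I set it. I'll withdraw upward and check.

Emit:
arm_command([
  [0, 0, -0.5, 0, 5],
  [0, 0, -1, 0, 5],
  [0, 0, -2, 0, 5],
  [0, 0, -3, 0, 5],
  [0, 0, -4, 0, 5],
  [0, 0, -4, 0, 5],
  [0, 0, -4, 0, 5],
  [-3, 0, -2, 0, 5],
])

```text
t: 14.7
tcp_pos: [0.5757, 0.2601, 0.3829]
ee_rot: [179.8, -0.2, 86.7]
wrist_force: [-0.3, -0.0, -0.1]
gripper_width: 0.05
```

Emit:
arm_command([
  [-4, 0, 0, 0, 5],
  [-4, 0, 0, 0, 5],
  [-4, 0, 0, 0, 5],
  [-4, 0, 0, 0, 5],
  [-4, 0, 0, 0, 5],
  [-2, 0, 0, 0, 5],
  [0, 0, 0, 0, 5],
  [0, 0, 0, 0, 5],
])

```text
t: 15.5
tcp_pos: [0.5627, 0.0368, 0.3792]
ee_rot: [179.9, -0.0, 86.4]
wrist_force: [-1.4, 0.1, 0.2]
gripper_width: 0.05
```

```bash
python3 st.py
cat > fin.py <<'E'
from h import *
import jugfit
E
sed -e '/^s=status/d' jug.py > jugfit.py
python3 - <<'E'
from h import *
from jugfit import fit
A=[]
for n,(t,b,l,r_) in (("scene",(100,300,150,390)),("top",(90,210,100,370))):
    p=read_camera(n); w=cloud(p); 
    try: fit(w,n)
    except Exception as x: print(n,x)
    A.append(cv2.resize(p["frame"][t:b,l:r_,::-1],(600,int(600*(b-t)/(r_-l))),interpolation=2))
    # change vs the start
    d=np.abs(w-np.load(n+"0.npz")["w"])[...,2]>.02; d=cv2.erode(d.astype(np.uint8),np.ones((2,2)))
    k,_,stt,_=cv2.connectedComponentsWithStats(d); print(n,[x.tolist() for x in stt[1:] if x[4]>8])
a=np.vstack(A); print(a.shape); cv2.imwrite("pics/c8.png",cv2.resize(a,None,fx=min(1,600/a.shape[0]),fy=min(1,600/a.shape[0]),interpolation=cv2.INTER_AREA))
E
```

```text
15.5 [0.56269515 0.03682105 0.37920797] 0.04997676765845325 [-1.44981458  0.13021693  0.20656074]
scene circle [573.3 234.8  43.3] 52 tip [580.9 292.7 139. ] yaw 82.5
 handle dir yaw 88.0 65 [-10. -88.] [  3. -54.]
scene [[0, 0, 153, 142, 8057], [126, 0, 58, 99, 2347], [199, 0, 147, 150, 7305], [187, 91, 7, 48, 176], [149, 120, 14, 21, 145], [169, 120, 15, 17, 138], [335, 149, 8, 17, 41], [0, 203, 31, 37, 623], [237, 236, 9, 21, 63], [232, 260, 5, 11, 27]]
top circle [574.  236.4  43.3] 110 tip [579.9 289.7 139.4] yaw 83.7
 handle dir yaw 85.0 72 [-11. -84.] [  1. -52.]
top [[157, 0, 196, 384, 38658], [118, 130, 17, 8, 63], [336, 131, 7, 24, 93], [146, 139, 21, 12, 105]]
(766, 600, 3)
```

View pics/c8.png

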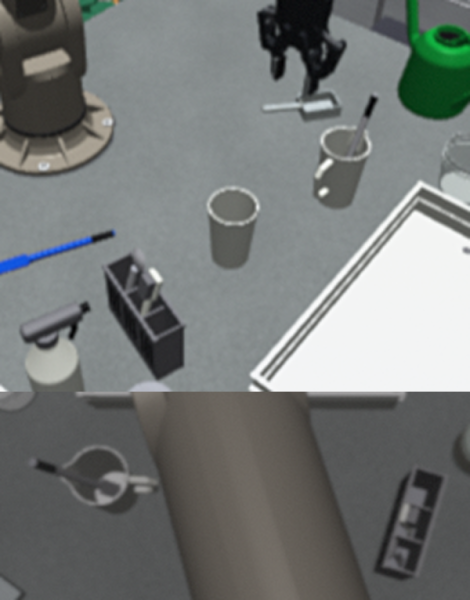

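The paddle stands in the jug with its handle in the lip at (60,470), opposite the jug's handle. The tumbler, brush and spoon look unchanged.

```bash
python3 -c "
from h import *
print(hand_in())"
```

```text
the job is handed in; nothing more can be done
None
```

I took the steel paddle from the caddy, lowered it blade down onto the jug's floor, released it there and withdrew the gripper. It leans in the pouring lip, opposite the jug's handle. I handed in at about 15.6 s.

- **Placing:** contact with the jug floor peaked at about 9 N. On release the handle tipped about 6° from its held lean into the lip. Its end then stood at jug x 77, y 1.5, z 211 mm, a lean of about 21.5°, measured just before I withdrew. In the last pictures it still lies in the lip.
- **Jug:** the top camera puts the jug centre at (574.0, 236.4) mm, against (573.9, 236.3) before, so it did not move.
- **Surroundings:** apart from the arm itself, the depth changes show only the paddle leaving the caddy and arriving in the jug. Brush, spoon and tumbler look unchanged.
- **Checks that disagreed:**
  - The last fits of the lip direction were a few degrees off the earlier ones (82.5–83.7° against 86.4°), because the handle now covers the lip.
  - The scene camera put the jug about 2 mm from the top camera's value both before and after, which is within calibration.
  - The gripper read 11.5 mm on the 13 mm handle, but the hold was firm throughout.

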